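# Hang the dial thermometer on the swing-out hook

### The arm

A 6-joint arm with a two-finger parallel gripper is mounted at the origin on a cart in front of the work surface, level with it; the furniture and walls round the work are solid. World frame = base frame: x ahead of the robot, y to its left, z up, the work surface at z = 0. Lengths are in mm, angles in rad, forces in N, time in s.
With the tool pointing down it reaches from about 375 to 750 mm from the base axis. Payload 9 kg.
Tool frame: the origin (TCP) lies at the very end of the fingers, on their centre line; the grasp point (between the pads) lies 19 mm behind it; z points along the fingers, y is the line along which they close (so a half turn about z gives the same grasp; the last joint's range is limited). The gripper opens to 85 mm and grips with 20 to 120 N. Pads are 22 mm wide; open, the fingers measure 114 mm over their backs; the gripper's body (76 mm by 85 mm) begins 54 mm behind the grasp point. The pads swing forward as they close: fully open they stand 13 mm farther back than shut.
Start: joints at [-1.532, 0.104, 0.097, 1.564, 0, 1.353], TCP at [152.4, -580.354, 231.331] pointing down, gripper open.
Joint ranges: [-2.99, 2.99], [-0.84, 1.86], [-1.1, 1.16], [-1.84, 2.11], [-1.51, 1.56], [-3.14, 3.14]. Speed limits (rad/s): [2.22, 2.22, 2.57, 3.14, 3.14, 3.14].

### API

Orientations are given as a 3x3 rotation matrix whose columns are the frame's x, y, z axes.
In Python, from station import status, camera, camera_params, workorder gives the robot as it stands.
- The arm moves only by the tool send_rows, never from a script. Its argument "commands" is a list of rows, each an object with "xyz": the shift along the tool's x, y, z in cm, a list of three; "angular": the turn, a rotation vector about the tool's x, y, z in degrees, a list of three; "grip": the opening, from -1 (shut) to 1 (fully open). A call has 1 to 5 rows; each row shifts and turns the commanded pose from where the row before left it, along the tool's axes as they then stand; what a row does not reach is not made up. A row lasts 1/10 s, in which the tool goes at most 50 mm and 8.59 degrees, less where a joint would pass 70% of its speed; a pose out of reach is approached as far as the arm can. A call with a gripper value outside its range is refused whole. The fingers move at their own pace and stop on an object; "squeeze" is the grip in N (left out, the last holds). Time passes only in rows, so rows that do not move let the fingers close. It gives the time, the measured TCP pose, the force, the opening and the grip force at its end, in the units of the state.
- status.sense(): the state, without advancing time (a new reading comes with each control period).
- camera(name): name is "scene" or "side" or "wrist"; returns the picture (384x512x3 uint8, red, green, blue); there is no depth.
- camera_params(name): a dict with "mtx" (3x3 intrinsics, pixels), "distortion" ([k1, k2, p1, p2, k3] as OpenCV has them; the pictures are not rectified), "eye" and "orientation" of the camera in the world; the wrist camera has in their place "tool_from_camera" (4x4, takes a point from camera to tool coordinates, whose origin is the TCP and whose axes are the flange's). Camera axes: x right, y down, z forward; pixel columns grow to the right and rows downward; lengths in mm; the calibration is good to about 2 mm. A picture is of the moment at which its call begins: read the wrist's pose just before it. camera_params takes no time and is no camera call.
- workorder.finish_job(): hands the job in; it is judged then, once.
The state is a dict: "clock": time; "q": joint angles; "qvel": joint speeds; "joint_torque": joint torques, N m; "ee_pos": TCP position; "ee_rot": TCP orientation; "force": force on the tool from outside, world axes, zero at the start; "moment": the same for the moment, N m; "grip_width": finger opening in mm; "gripper_force": force on a finger pad.
Only numpy, scipy, OpenCV 4.12 (cv2) and the standard library are available. Lean on these libraries where they do the work, as an engineer would, in place of code of your own. Each camera call takes 0.05 s, during which the arm holds its last target. There are 200 camera calls.

### The job

Swing the folded-back hook arm on the post out towards you until it rests at its stop, and hang the dial thermometer by its bail in the hook's seat with the dial facing outward, away from the post, so that it can be read from your side. Do not let the thermometer fall over, and leave the other things on the table where they are.

Things in the scene. Friction and masses are not known exactly. Their poses are not given: they have to be found in the camera images.
- dial_thermometer: Steel stand-or-hang dial thermometer, about 0.25 kg, loose, upright on its foot. Origin: centre of the foot's underside; z up; dial looks along its own -x. Foot 44 (x) x 62 (y) x 4 mm; housing 26 (x) x 62 (y), z 4 to 68, flat sides at y = +-31 to grip from above; on top a bail of 10 mm wide, 3 mm thick strip, its opening along x 30 mm wide (y), z 68 to 98; overall height 101 mm
- dial_face (a point): Centre of the white dial with coloured sectors and red needle, on the front of the thermometer: 17 mm in front (-x) of the thermometer's origin and 36 mm above its underside
- bail_inside (a point): Middle of the underside of the bail's top strip, 98 mm above the thermometer's underside, axes as the thermometer's; this rests in the hook's seat when hung
- hook_post: Stainless post fixed to the table: base plate 110 x 110 x 8 mm, post 22 mm diameter, on top the arm's sleeve (33 mm diameter, z 177 to 209 mm) and a cap nut (to 219 mm). Origin: centre of the plate's underside. Its -x is where the arm points when fully out, up to 0.3 rad off the world's -x
- swing_arm (a joint): Swing of the hook arm about the post's vertical axis, rad: 0 is fully out against its stop (arm along the post's -x, towards the robot), growing as it is folded to the post's +y and back, up to 2.2. At value q the arm points along (-cos q, sin q) in the post's x, y. It stays where left (friction about 0.15 N m) and can be pushed with a fingertip
- swing_pivot (a point): Point on the swing axis at the height of the hook's seat (185 mm above the table); its axes turn with the arm, the arm points along its -x
- hook_seat (a point): Middle of the top of the hook's seat, 128 mm out from the swing axis, 185 mm above the table; axes turn with the arm: -x outward, z up. Arm: flat bar 14 mm wide, 5 mm thick, top at 195 mm up to 109 mm from the axis, then a 10 mm step down to the flat seat (109 to 147 mm from the axis) and an upturned lip, 5 mm thick, top 12 mm above the seat, outer face 152 mm from the axis
- salt_tub: White tub with blue lid, 64 x 65 x 75 mm, bystander; origin at the centre of its underside
- board_brush: Blue-backed brush, 30 x 110 x 42 mm, bystander; origin at the centre of its underside
- meat_1: Piece of pork, 67 x 110 x 37 mm, bystander; origin at the centre of its underside
- bench_scraper: Steel bench scraper with red grip, 90 x 112 x 21 mm, bystander lying flat; origin at the centre of its underside
Things that resemble listed ones, but are neither listed nor needed, are in the scene too. Leave any green look-alike of the dial_thermometer alone.

How it is judged:
By the outcome, as a careful person would: the job done as asked, in the order asked, and still so for the second after the job is handed in, with the robot touching nothing.
It also fails if it takes over 64 s, if anything falls off the work surface, if the arm or the gripper's body presses on something with over 40 N, if the wrist force passes 120 N, or if a joint passes its speed limit or range.

## Working session

There is one attempt and no reset: what is moved stays moved. The work goes in short steps, Python scripts to look and compute and a tool call to move; the robot and the scene stay as the last step left them, time stands still between calls to the robot, and variables do not carry over. Pictures are saved under pics/ and viewed, at most 12 in all, crops included, and the job is handed in when it is done.

Besides the shell and the picture viewer there is one more tool, called after "Call:" by a JSON object that holds its "method" and its "body", one argument or row to a line. send_rows: Moves the arm, as the interface text tells. Its arguments: {"type":"object","properties":{"commands":{"type":"array"},"squeeze":{"type":"number"}},"required":["commands"]}

```bash
ls; mkdir -p pics; python3 - <<'E'
from station import status,camera,camera_params
import cv2,numpy as np
np.set_printoptions(precision=4,suppress=True)
a=camera('scene');b=camera('side')
cv2.imwrite('pics/scene.png',a[:,:,::-1]);cv2.imwrite('pics/side.png',b[:,:,::-1])
for n in('scene','side','wrist'):print(n,camera_params(n))
s=status.sense();print(s['clock'],s['ee_rot'],s['grip_width'])
E
```

```text
pics
scene {'mtx': array([[391.7062,   0.    , 252.5559],
       [  0.    , 391.7062, 194.7166],
       [  0.    ,   0.    ,   1.    ]]), 'distortion': array([-0.0574,  0.    ,  0.    ,  0.    ,  0.    ]), 'eye': array([-169.128 ,  664.3225,  712.0315]), 'orientation': array([[-0.5151, -0.4738,  0.7143],
       [-0.857 ,  0.2734, -0.4367],
       [ 0.0116, -0.8371, -0.5469]])}
side {'mtx': array([[400.3497,   0.    , 251.4695],
       [  0.    , 400.3497, 196.6549],
       [  0.    ,   0.    ,   1.    ]]), 'distortion': array([0.0125, 0.    , 0.    , 0.    , 0.    ]), 'eye': array([ 152.9638, 1086.6086,  506.799 ]), 'orientation': array([[-0.9045, -0.132 ,  0.4056],
       [-0.4261,  0.3238, -0.8448],
       [-0.0198, -0.9369, -0.3491]])}
wrist {'mtx': array([[344.8324,   0.    , 259.4109],
       [  0.    , 344.8324, 191.2773],
       [  0.    ,   0.    ,   1.    ]]), 'distortion': array([-0.0993,  0.    ,  0.    ,  0.    ,  0.    ]), 'tool_from_camera': array([[  -0.001 ,   -0.9568,   -0.2909,   73.3864],
       [   1.    ,   -0.001 ,    0.    ,    0.0374],
       [  -0.0003,   -0.2909,    0.9568, -142.8523],
       [   0.    ,    0.    ,    0.    ,    1.    ]])}
0.1 [[ 0.9672  0.254  -0.0001]
 [ 0.254  -0.9672  0.0012]
 [ 0.0002 -0.0012 -1.    ]] 85.44774136191751
```

View pics/scene.png

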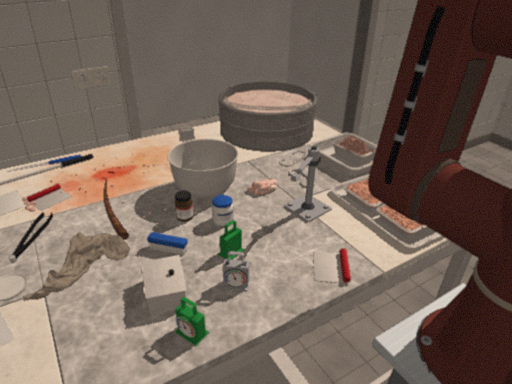

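View pics/side.png

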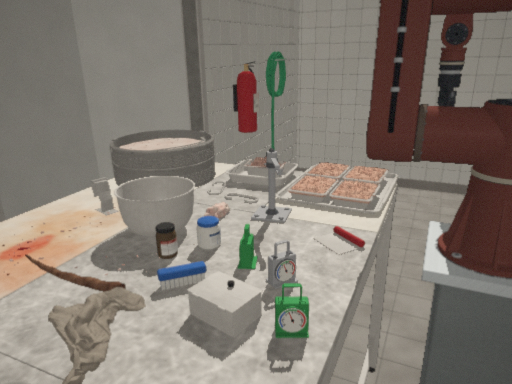

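Scene: the steel thermometer is at (236,272), the post at (310,185), and the arm head near (315,152). In the side view the thermometer is at (283,268) and the post at (271,185). Candidates are steel (236,272), green (190,322) and green (231,240). A grey object at (187,133) is far off and has no dial. I choose the steel one and check it in a close crop.

```bash
python3 - <<'E'
import cv2,numpy as np
a=cv2.imread('pics/scene.png');b=cv2.imread('pics/side.png')
r=lambda i,x,y,w,h,s:cv2.resize(i[y:y+h,x:x+w],(w*s,h*s),interpolation=cv2.INTER_CUBIC)
# each 400x300 tile
t=np.vstack([np.hstack([r(a,200,235,80,60,5),r(a,275,138,80,60,5)]),np.hstack([r(b,245,235,80,60,5),r(b,235,140,80,60,5)])])
cv2.imwrite('pics/crop1.png',t)
E
```

```text
(no output)
```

View pics/crop1.png

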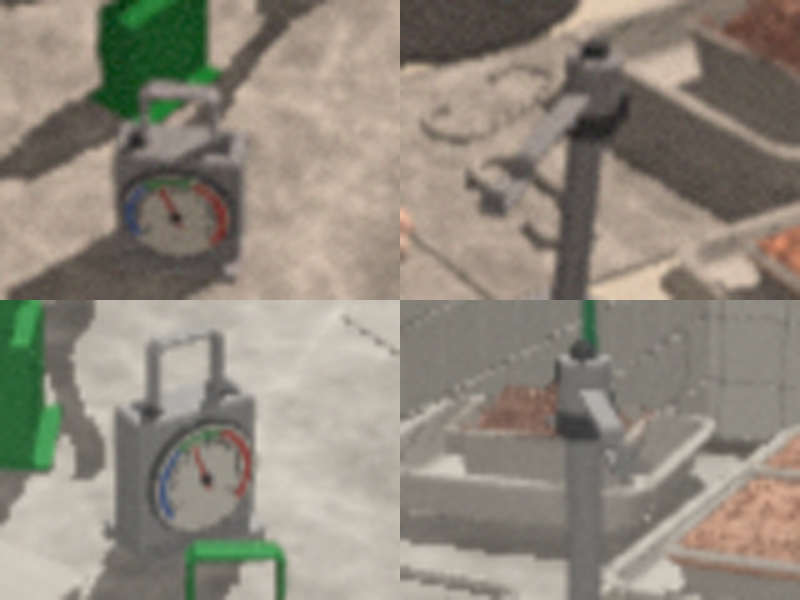

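Crop: the steel thermometer carries the dial (scene (235,278), side (286,271)), so the choice is confirmed. The arm runs from the sleeve to the lip near scene (294,176) and side (279,173). Next I triangulate.

```bash
cat > h.py <<'E'
import numpy as np,cv2
from station import status,camera,camera_params
np.set_printoptions(precision=3,suppress=True)
def ray(n,px,st=None):
    P=camera_params(n)
    u=cv2.undistortPoints(np.array([[px]],float),P['mtx'],P['distortion'])[0,0]
    if n=='wrist':
        st=st or status.sense();T=np.array(P['tool_from_camera'])
        R=np.array(st['ee_rot'])@T[:3,:3];e=np.array(st['ee_pos'])+np.array(st['ee_rot'])@T[:3,3]
    else: R=np.array(P['orientation']);e=np.array(P['eye'])
    d=R@[u[0],u[1],1];return e,d/np.linalg.norm(d)
def plane(n,px,z,st=None):
    e,d=ray(n,px,st);return e+d*(z-e[2])/d[2]
def tri(*rays):
    A=sum(np.eye(3)-np.outer(d,d) for e,d in rays);b=sum((np.eye(3)-np.outer(d,d))@e for e,d in rays)
    p=np.linalg.solve(A,b);return p,[round(float(np.linalg.norm(np.cross(p-e,d))),1) for e,d in rays]
E
python3 - <<'E'
from h import *
A=lambda x,y:(200+x/5-.4,235+y/5-.4);B=lambda x,y:(275+(x-400)/5-.4,138+y/5-.4)
C=lambda x,y:(245+x/5-.4,235+(y-300)/5-.4);D=lambda x,y:(235+(x-400)/5-.4,140+(y-300)/5-.4)
for n,p,q,z in [('bailL',A(145,88),C(152,338),101),('bailR',A(215,92),C(218,335),101),('dial',A(175,217),C(207,480),36),
 ('cap',B(595,45),D(582,345),219),('lip',B(487,200),D(622,472),185),('lipT',B(476,180),D(622,450),197)]:
    print(n,tri(ray('scene',p),ray('side',q)),plane('scene',p,z)[:2],plane('side',q,z)[:2])
print('base corners scene'); 
E
```

```text
bailL (array([450.167, 349.652, 100.9  ]), [2.2, 2.2]) [447.012 350.821] [452.716 346.615]
bailR (array([431.326, 321.994,  96.261]), [1.1, 1.1]) [428.199 324.019] [426.864 332.457]
dial (array([425.145, 348.091,  35.645]), [0.6, 0.6]) [424.095 348.548] [425.561 347.922]
cap (array([612.356, -17.014, 215.268]), [1.9, 1.9]) [602.991  -9.742] [609.985  -8.862]
lip (array([538.084, 109.653, 182.713]), [1.8, 1.8]) [538.058 110.404] [532.584 121.075]
lipT (array([534.153, 120.71 , 199.344]), [2.5, 2.5]) [541.635 115.919] [533.098 119.915]
base corners scene
```

```bash
cat >> h.py <<'E'
def plan(tgt,phi,n,p=None,f=None):
    s=status.sense();R=np.array(s['ee_rot'])
    p=np.array(s['ee_pos']) if p is None else np.array(p,float)
    f=np.arctan2(R[1,0],R[0,0]) if f is None else f
    d=(np.array(tgt)-p)/n;dphi=((phi-f+1e-9+np.pi)%(2*np.pi)-np.pi)/n
    for i in range(n):
        a=f+dphi*i
        print([round((d@v)/10,2) for v in ([np.cos(a),np.sin(a),0],[np.sin(a),-np.cos(a),0],[0,0,-1])],round(-np.degrees(dphi),2))
E
python3 - <<'E'
from h import *
print(status.sense()['ee_pos'])
plan([420,-250,300],1.7,10);print();plan([460,150,300],3.1,10,[420,-250,300],1.7)
print(plane('scene',(238,160),80),plane('scene',(203,195),0))
E
```

```text
[ 152.398 -580.027  230.604]
[np.float64(3.43), np.float64(-2.51), np.float64(-0.69)] -8.27
[np.float64(3.75), np.float64(-1.99), np.float64(-0.69)] -8.27
[np.float64(4.0), np.float64(-1.43), np.float64(-0.69)] -8.27
[np.float64(4.16), np.float64(-0.84), np.float64(-0.69)] -8.27
[np.float64(4.24), np.float64(-0.24), np.float64(-0.69)] -8.27
[np.float64(4.23), np.float64(0.38), np.float64(-0.69)] -8.27
[np.float64(4.13), np.float64(0.98), np.float64(-0.69)] -8.27
[np.float64(3.95), np.float64(1.57), np.float64(-0.69)] -8.27
[np.float64(3.68), np.float64(2.12), np.float64(-0.69)] -8.27
[np.float64(3.34), np.float64(2.63), np.float64(-0.69)] -8.27

[np.float64(3.92), np.float64(0.91), np.float64(0.0)] -8.02
[np.float64(3.75), np.float64(1.45), np.float64(0.0)] -8.02
[np.float64(3.51), np.float64(1.96), np.float64(0.0)] -8.02
[np.float64(3.2), np.float64(2.43), np.float64(0.0)] -8.02
[np.float64(2.83), np.float64(2.85), np.float64(0.0)] -8.02
[np.float64(2.41), np.float64(3.22), np.float64(0.0)] -8.02
[np.float64(1.93), np.float64(3.52), np.float64(0.0)] -8.02
[np.float64(1.42), np.float64(3.76), np.float64(0.0)] -8.02
[np.float64(0.88), np.float64(3.92), np.float64(0.0)] -8.02
[np.float64(0.33), np.float64(4.01), np.float64(0.0)] -8.02
[866.92   91.005  80.   ] [841.541 238.86    0.   ]
```

Call:
{"method": "send_rows", "body": {
  "commands": [
    {"xyz":[3.4,-2.5,-0.7],"angular":[0,0,-8.2],"grip":1},
    {"xyz":[3.7,-2.0,-0.7],"angular":[0,0,-8.2],"grip":1},
    {"xyz":[4.0,-1.4,-0.7],"angular":[0,0,-8.2],"grip":1},
    {"xyz":[4.2,-0.8,-0.7],"angular":[0,0,-8.2],"grip":1},
    {"xyz":[4.2,-0.2,-0.7],"angular":[0,0,-8.2],"grip":1}
  ]
}}

```text
clock: 0.6
ee_pos: [287.3, -415.3, 266.3]
ee_rot: [[0.559, 0.829, -0.0], [0.829, -0.559, 0.0], [0.0, -0.0, -1.0]]
force: [0.2, -0.6, -0.9]
grip_width: 86.1
gripper_force: 0.0
```

Call:
{"method": "send_rows", "body": {
  "commands": [
    {"xyz":[4.2,0.4,-0.7],"angular":[0,0,-8.2],"grip":1},
    {"xyz":[4.1,1.0,-0.7],"angular":[0,0,-8.2],"grip":1},
    {"xyz":[4.0,1.6,-0.7],"angular":[0,0,-8.2],"grip":1},
    {"xyz":[3.7,2.1,-0.7],"angular":[0,0,-8.2],"grip":1},
    {"xyz":[3.3,2.6,-0.7],"angular":[0,0,-8.2],"grip":1}
  ]
}}

```text
clock: 1.1
ee_pos: [422.6, -252.0, 301.4]
ee_rot: [[-0.123, 0.992, -0.0], [0.992, 0.123, 0.0], [0.0, -0.0, -1.0]]
force: [0.3, -0.9, 1.1]
grip_width: 85.5
gripper_force: 0.0
```

Call:
{"method": "send_rows", "body": {
  "commands": [
    {"xyz":[3.9,0.9,0],"angular":[0,0,-8],"grip":-1},
    {"xyz":[3.7,1.4,0],"angular":[0,0,-8],"grip":-1},
    {"xyz":[3.5,2.0,0],"angular":[0,0,-8],"grip":-1},
    {"xyz":[3.2,2.4,0],"angular":[0,0,-8],"grip":-1},
    {"xyz":[2.8,2.8,0],"angular":[0,0,-8],"grip":-1}
  ]
}}

```text
clock: 1.6
ee_pos: [443.7, -53.7, 301.1]
ee_rot: [[-0.732, 0.682, -0.0], [0.682, 0.732, 0.0], [0.0, -0.0, -1.0]]
force: [0.6, -0.6, 0.6]
grip_width: 12.6
gripper_force: 0.0
```

Call:
{"method": "send_rows", "body": {
  "commands": [
    {"xyz":[2.4,3.2,0],"angular":[0,0,-8],"grip":-1},
    {"xyz":[1.9,3.5,0],"angular":[0,0,-8],"grip":-1},
    {"xyz":[1.4,3.8,0],"angular":[0,0,-8],"grip":-1},
    {"xyz":[0.9,3.9,0],"angular":[0,0,-8],"grip":-1},
    {"xyz":[0.3,4.0,0],"angular":[0,0,-8],"grip":-1}
  ]
}}

```text
clock: 2.1
ee_pos: [467.1, 145.4, 301.0]
ee_rot: [[-0.999, 0.051, -0.0], [0.051, 0.999, -0.0], [0.0, -0.0, -1.0]]
force: [0.3, -1.0, 1.0]
grip_width: 0.5
gripper_force: 0.0
```

```bash
python3 - <<'E'
from h import *
import pickle
camera('wrist')
s=status.sense();w=camera('wrist');pickle.dump(s,open('w1.pkl','wb'))
cv2.imwrite('pics/w1raw.png',w[:,:,::-1])
cv2.imwrite('pics/w1.png',cv2.resize(w[:,:,::-1],(800,600),interpolation=cv2.INTER_CUBIC))
print(s['clock'],s['ee_pos'],s['ee_rot'],s['q'],s['force'],s['grip_width'])
E
```

```text
2.15 [467.018 150.019 300.807] [[-0.999  0.04  -0.   ]
 [ 0.04   0.999  0.002]
 [ 0.     0.002 -1.   ]] [ 0.042 -0.2   -0.071  1.7    0.002  0.082] [-1.473  4.462 -0.874] -0.11955626976513292
```

View pics/w1.png

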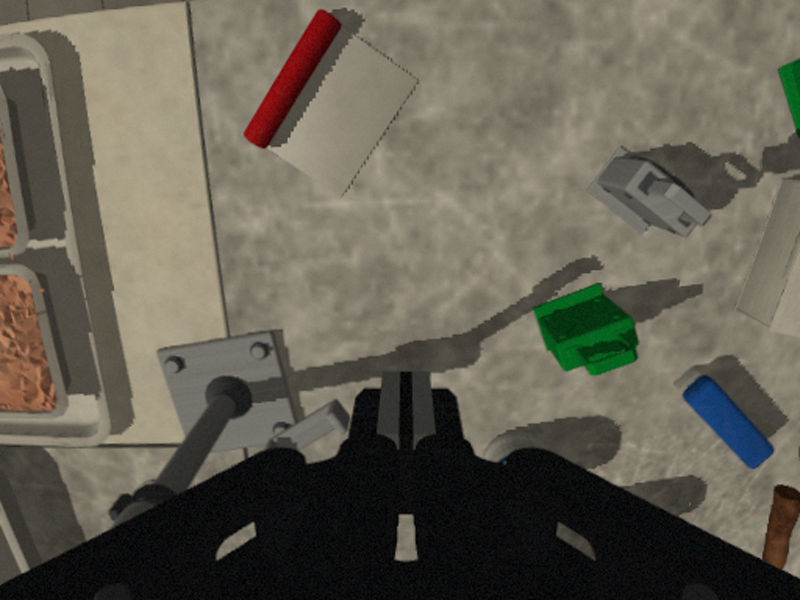

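```bash
python3 - <<'E'
from h import *
import pickle
s=pickle.load(open('w1.pkl','rb'))
P=lambda x,y,z:plane('wrist',(x*.64,y*.64),z,s)[:2]
c=[P(157,350,8),P(280,331,8),P(300,432,8)]
print('plate',c,[np.linalg.norm(c[i+1]-c[i]) for i in(0,1)],'edge dir',np.degrees(np.arctan2(*(c[1]-c[0])[::-1])))
print('plate ctr',(c[0]+c[2])/2)
f=[P(622,148,4),P(587,187,4),P(645,232,4)]
print('foot',f,[np.linalg.norm(f[i+1]-f[i]) for i in(0,1)])
print('lip/arm',P(335,402,190),P(350,428,190),P(275,440,195))
im=cv2.imread('pics/w1raw.png');a=cv2.resize(im[85:160,360:460],(800,600),interpolation=cv2.INTER_CUBIC);cv2.imwrite('pics/c2.png',a)
E
```

```text
plate [array([563.02 , -75.011]), array([549.205,  38.332]), array([649.068,  45.429])] [np.float64(114.18225120314733), np.float64(100.114632386895)] edge dir 96.94896936151923
plate ctr [606.044 -14.791]
foot [array([406.273, 327.42 ]), array([436.818, 299.761]), array([475.581, 351.615])] [np.float64(41.2068432672741), np.float64(64.74117438637093)]
lip/arm [524.329 110.53 ] [540.157 117.256] [543.199  77.407]
```

View pics/c2.png

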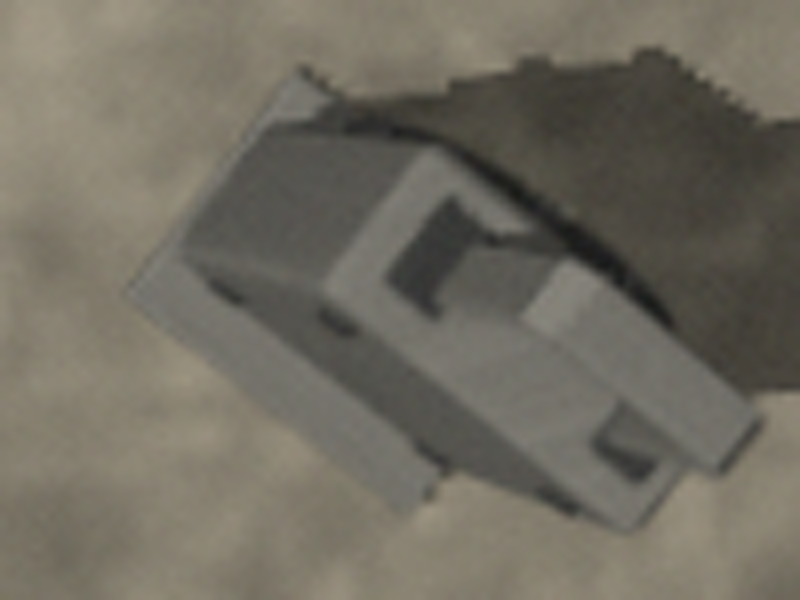

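The crop shows the thermometer from above. The bail's top strip has corners (570,258), (762,418), (720,472) and (525,315), the housing's top edge runs (325,285) to (630,530), and the dial rim is at the upper right.

```bash
python3 - <<'E'
from h import *
import pickle
s=pickle.load(open('w1.pkl','rb'))
P=lambda x,y,z:plane('wrist',(360+x/8-.4,85+y/8-.4),z,s)[:2]
b=[P(570,258,101),P(762,418,101),P(720,472,101),P(525,315,101)]
print('bail',np.mean(b,0),[np.linalg.norm(b[i+1]-b[i]) for i in range(3)],np.degrees(np.arctan2(*(b[2]-b[3])[::-1])),np.degrees(np.arctan2(*(b[1]-b[0])[::-1])))
h=[P(432,145,68),P(325,285,68),P(630,530,68)]
print('housing',(h[0]+h[2])/2,[np.linalg.norm(h[i+1]-h[i]) for i in range(2)],np.degrees(np.arctan2(*(h[2]-h[1])[::-1])))
f=[P(300,68,4),P(125,292,4),P(405,513,4)]
print('foot',[np.linalg.norm(f[i+1]-f[i]) for i in range(2)],f[0]+(f[2]-f[1])*.0,np.degrees(np.arctan2(*(f[1]-f[0])[::-1])))
# half-foot: corner f1 + 31 y +(-22) x
y=np.array([np.cos(a:=np.radians(np.degrees(np.arctan2(*(h[2]-h[1])[::-1])))),np.sin(a)]);x=np.array([y[1],-y[0]])
print('from foot corner',f[1]+31*y-22*x)
E
```

```text
bail [439.316 335.605] [np.float64(34.85137696004446), np.float64(8.539040352362), np.float64(35.03447551723315)] 53.76515524148169 53.25786507787052
housing [440.002 336.517] [np.float64(23.235933667329462), np.float64(59.052979172210144)] 53.14079550002253
foot [np.float64(43.56345036941334), np.float64(61.41816228166821)] [404.253 326.041] -37.957511371549195
from foot corner [439.594 337.246]
```

```bash
python3 - <<'E'
from h import *
c=np.array([608,-14]);F=lambda t,d=20,r=95:np.r_[c+r*np.array([-np.cos(t),np.sin(t)])+d*np.array([np.sin(t),np.cos(t)]),173]
s=status.sense();f=np.arctan2(*np.array(s['ee_rot'])[:2,0][::-1]);print(s['ee_pos'],f)
a=F(1.05,47);up=a.copy();up[2]=300
plan(up,f,4);print();plan(a,f,4,up,f);print();p=a
for t in np.arange(1.1,-.3,-.15):
    print(round(t,2),F(t));plan(F(t),f,1,p,f);p=F(t)
E
```

```text
[466.898 147.517 300.762] 3.0934137162691733
[np.float64(-3.43), np.float64(-1.23), np.float64(0.02)] -0.0
[np.float64(-3.43), np.float64(-1.23), np.float64(0.02)] -0.0
[np.float64(-3.43), np.float64(-1.23), np.float64(0.02)] -0.0
[np.float64(-3.43), np.float64(-1.23), np.float64(0.02)] -0.0

[np.float64(0.0), np.float64(0.0), np.float64(3.18)] -0.0
[np.float64(0.0), np.float64(0.0), np.float64(3.18)] -0.0
[np.float64(0.0), np.float64(0.0), np.float64(3.18)] -0.0
[np.float64(0.0), np.float64(0.0), np.float64(3.18)] -0.0

1.1 [582.733  79.737 173.   ]
[np.float64(1.82), np.float64(-1.29), np.float64(0.0)] -0.0
0.95 [569.008  74.908 173.   ]
[np.float64(1.35), np.float64(-0.55), np.float64(0.0)] -0.0
0.8 [556.16   68.083 173.   ]
[np.float64(1.25), np.float64(-0.74), np.float64(0.0)] -0.0
0.65 [544.476  59.414 173.   ]
[np.float64(1.13), np.float64(-0.92), np.float64(0.0)] -0.0
0.5 [534.218  49.097 173.   ]
[np.float64(0.97), np.float64(-1.08), np.float64(0.0)] -0.0
0.35 [525.618  37.363 173.   ]
[np.float64(0.8), np.float64(-1.21), np.float64(0.0)] -0.0
0.2 [518.867  24.475 173.   ]
[np.float64(0.61), np.float64(-1.32), np.float64(0.0)] -0.0
0.05 [514.118  10.723 173.   ]
[np.float64(0.41), np.float64(-1.4), np.float64(0.0)] -0.0
-0.1 [511.478  -3.584 173.   ]
[np.float64(0.19), np.float64(-1.44), np.float64(0.0)] -0.0
-0.25 [511.005 -18.125 173.   ]
[np.float64(-0.02), np.float64(-1.45), np.float64(0.0)] -0.0
```

Call:
{"method": "send_rows", "body": {
  "commands": [
    {"xyz":[-3.4,-1.2,0],"angular":[0,0,0],"grip":-1},
    {"xyz":[-3.4,-1.2,0],"angular":[0,0,0],"grip":-1},
    {"xyz":[-3.4,-1.2,0],"angular":[0,0,0],"grip":-1},
    {"xyz":[-3.4,-1.2,0],"angular":[0,0,0],"grip":-1},
    {"xyz":[0,0,2],"angular":[0,0,0],"grip":-1}
  ]
}}

```text
clock: 2.7
ee_pos: [604.3, 85.1, 280.8]
ee_rot: [[-0.998, 0.061, 0.001], [0.061, 0.998, -0.001], [-0.002, -0.001, -1.0]]
force: [-0.2, -0.1, 0.3]
grip_width: 0.0
gripper_force: 0.0
```

Call:
{"method": "send_rows", "body": {
  "commands": [
    {"xyz":[0,0,2.7],"angular":[0,0,0],"grip":-1},
    {"xyz":[0,0,2.7],"angular":[0,0,0],"grip":-1},
    {"xyz":[0,0,2.7],"angular":[0,0,0],"grip":-1},
    {"xyz":[0,0,2.6],"angular":[0,0,0],"grip":-1},
    {"xyz":[0,0,0],"angular":[0,0,0],"grip":-1}
  ]
}}

```text
clock: 3.2
ee_pos: [598.0, 87.6, 169.9]
ee_rot: [[-0.998, 0.059, -0.007], [0.059, 0.998, 0.0], [0.007, -0.0, -1.0]]
force: [-0.7, -1.6, -0.4]
grip_width: -0.1
gripper_force: 0.0
```

Call:
{"method": "send_rows", "body": {
  "commands": [
    {"xyz":[0.9,-0.6,0],"angular":[0,0,0],"grip":-1},
    {"xyz":[0.9,-0.7,0],"angular":[0,0,0],"grip":-1},
    {"xyz":[1.3,-0.6,0],"angular":[0,0,0],"grip":-1},
    {"xyz":[1.2,-0.7,0],"angular":[0,0,0],"grip":-1},
    {"xyz":[1.1,-0.9,0],"angular":[0,0,0],"grip":-1}
  ]
}}

```text
clock: 3.7
ee_pos: [545.0, 55.7, 176.2]
ee_rot: [[-0.998, 0.058, 0.003], [0.058, 0.998, -0.0], [-0.003, 0.0, -1.0]]
force: [3.3, -0.2, 0.9]
grip_width: 0.2
gripper_force: 1.1
```

Call:
{"method": "send_rows", "body": {
  "commands": [
    {"xyz":[1.0,-1.1,0],"angular":[0,0,0],"grip":-1},
    {"xyz":[0.8,-1.2,0],"angular":[0,0,0],"grip":-1},
    {"xyz":[0.6,-1.3,0],"angular":[0,0,0],"grip":-1},
    {"xyz":[0.2,-0.7,0],"angular":[0,0,0],"grip":-1}
  ]
}}

```text
clock: 4.1
ee_pos: [515.8, 13.5, 175.0]
ee_rot: [[-0.998, 0.058, 0.001], [0.058, 0.998, -0.0], [-0.001, -0.0, -1.0]]
force: [1.0, 0.6, 0.5]
grip_width: -0.0
gripper_force: 0.8
```

Pushing, with low force. Continue in small steps until the stop.

Call:
{"method": "send_rows", "body": {
  "commands": [
    {"xyz":[0.1,-0.5,0],"angular":[0,0,0],"grip":-1},
    {"xyz":[0.1,-0.5,0],"angular":[0,0,0],"grip":-1}
  ]
}}

```text
clock: 4.3
ee_pos: [513.5, 4.4, 174.3]
ee_rot: [[-0.998, 0.058, 0.0], [0.058, 0.998, 0.0], [-0.0, 0.0, -1.0]]
force: [1.6, 1.4, 0.9]
grip_width: -0.1
gripper_force: 0.9
```

Call:
{"method": "send_rows", "body": {
  "commands": [
    {"xyz":[0,-0.4,0],"angular":[0,0,0],"grip":-1},
    {"xyz":[0,0,0],"angular":[0,0,0],"grip":-1}
  ]
}}

```text
clock: 4.5
ee_pos: [513.1, 0.4, 174.1]
ee_rot: [[-0.998, 0.058, -0.001], [0.058, 0.998, -0.0], [0.001, -0.0, -1.0]]
force: [0.0, -0.4, -0.3]
grip_width: -0.1
gripper_force: 0.0
```

Call:
{"method": "send_rows", "body": {
  "commands": [
    {"xyz":[0,-0.4,0],"angular":[0,0,0],"grip":-1},
    {"xyz":[0,0,0],"angular":[0,0,0],"grip":-1}
  ]
}}

```text
clock: 4.7
ee_pos: [512.9, -3.3, 174.1]
ee_rot: [[-0.998, 0.057, -0.0], [0.057, 0.998, -0.0], [0.0, -0.0, -1.0]]
force: [0.7, 0.7, -0.3]
grip_width: -0.0
gripper_force: 0.2
```

Call:
{"method": "send_rows", "body": {
  "commands": [
    {"xyz":[0,-0.4,0],"angular":[0,0,0],"grip":-1},
    {"xyz":[0,0,0],"angular":[0,0,0],"grip":-1}
  ]
}}

```text
clock: 4.9
ee_pos: [512.7, -7.3, 174.2]
ee_rot: [[-0.998, 0.057, -0.0], [0.057, 0.998, 0.0], [0.0, 0.0, -1.0]]
force: [1.8, 1.7, -0.1]
grip_width: -0.1
gripper_force: 0.8
```

Call:
{"method": "send_rows", "body": {
  "commands": [
    {"xyz":[0,-0.4,0],"angular":[0,0,0],"grip":-1},
    {"xyz":[0,0,0],"angular":[0,0,0],"grip":-1}
  ]
}}

```text
clock: 5.1
ee_pos: [512.7, -8.2, 174.2]
ee_rot: [[-0.998, 0.055, 0.001], [0.055, 0.998, 0.007], [-0.001, 0.007, -1.0]]
force: [3.3, 17.9, 1.3]
grip_width: -0.0
gripper_force: 8.9
```

Call:
{"method": "send_rows", "body": {
  "commands": [
    {"xyz":[0,-0.4,0],"angular":[0,0,0],"grip":-1},
    {"xyz":[0,0,0],"angular":[0,0,0],"grip":-1}
  ]
}}

```text
clock: 5.3
ee_pos: [512.6, -8.9, 174.2]
ee_rot: [[-0.999, 0.053, 0.002], [0.053, 0.999, 0.014], [-0.001, 0.014, -1.0]]
force: [6.2, 37.1, 1.4]
grip_width: -0.1
gripper_force: 17.8
```

Stop reached: 37 N, no further motion. I back off, then look.

Call:
{"method": "send_rows", "body": {
  "commands": [
    {"xyz":[0,1.5,0],"angular":[0,0,0],"grip":-1},
    {"xyz":[0,2.5,0],"angular":[0,0,0],"grip":-1},
    {"xyz":[0,1,-3],"angular":[0,0,0],"grip":-1},
    {"xyz":[0.5,2,-4.3],"angular":[0,0,0],"grip":-1},
    {"xyz":[1,2,-4.3],"angular":[0,0,0],"grip":1}
  ]
}}

```text
clock: 5.8
ee_pos: [502.0, 75.9, 291.1]
ee_rot: [[-0.998, 0.058, -0.001], [0.058, 0.998, -0.001], [0.001, -0.001, -1.0]]
force: [0.3, -0.3, -0.4]
grip_width: 13.4
gripper_force: 0.0
```

Call:
{"method": "send_rows", "body": {
  "commands": [
    {"xyz":[1,4,0],"angular":[0,0,0],"grip":1},
    {"xyz":[1,4,0],"angular":[0,0,0],"grip":1},
    {"xyz":[0,0,0],"angular":[0,0,0],"grip":1},
    {"xyz":[0,0,0],"angular":[0,0,0],"grip":1}
  ]
}}

```text
clock: 6.2
ee_pos: [486.9, 157.0, 290.3]
ee_rot: [[-0.998, 0.055, 0.0], [0.055, 0.998, -0.001], [-0.0, -0.001, -1.0]]
force: [-0.7, 0.1, -0.1]
grip_width: 72.2
gripper_force: 0.0
```

```bash
python3 - <<'E'
from h import *
import pickle
s=status.sense();w=camera('wrist');sc=camera('scene');pickle.dump(s,open('w2.pkl','wb'))
print(s['clock'],s['ee_pos'],s['ee_rot'][:,0])
cv2.imwrite('pics/w2raw.png',w[:,:,::-1]);cv2.imwrite('pics/sc2raw.png',sc[:,:,::-1])
for p,z in([456,-30,185],[606,-14,8]): # where to crop
    P=camera_params('wrist');T=P['tool_from_camera'];R=s['ee_rot']@T[:3,:3];e=s['ee_pos']+s['ee_rot']@T[:3,3]
    print(cv2.projectPoints(np.array([p],float) if 0 else np.array([[p[0],p[1],p[2]]],float),cv2.Rodrigues(R.T)[0],-R.T@e,P['mtx'],P['distortion'])[0].ravel())
E
```

```text
6.2 [486.904 157.014 290.277] [-0.998  0.055 -0.   ]Traceback (most recent call last):
  File "<stdin>", line 6, in <module>
ValueError: too many values to unpack (expected 2)
```

```bash
python3 - <<'E'
import cv2
im=cv2.imread('pics/w2raw.png');cv2.imwrite('pics/c3.png',cv2.resize(im[120:330,0:280],(800,600),interpolation=cv2.INTER_CUBIC))
E
```

```text
(no output)
```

View pics/c3.png

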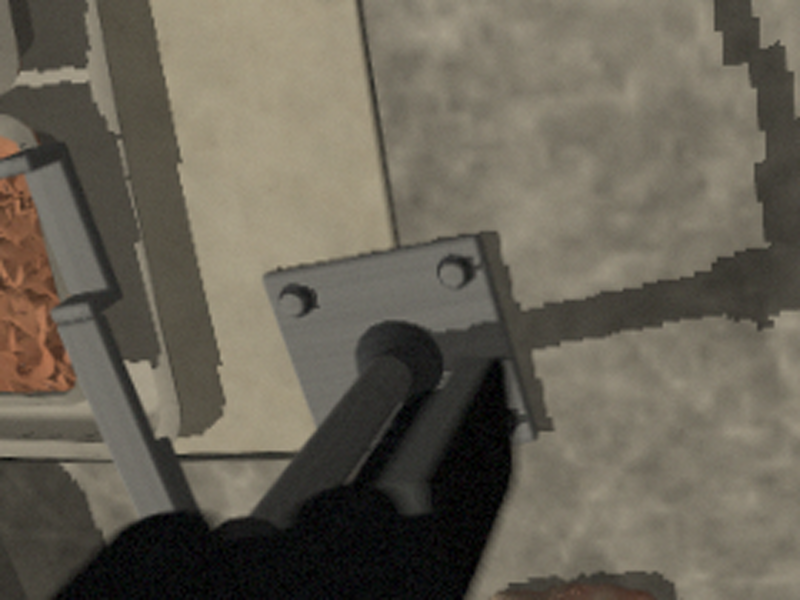

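The crop shows the arm fully out. The bar end (r=109, z=195) is at (55,320) and (95,303), the seat runs up to the lip near (28,182) and (66,155), and the plate corners are at (265,273) and (478,236).

```bash
python3 - <<'E'
from h import *
import pickle
s=pickle.load(open('w2.pkl','rb'));k=.35
P=lambda x,y,z:plane('wrist',(x*k-.3,120+y*k-.3),z,s)[:2]
a,b=P(55,320,195),P(95,303,195);print('bar end',a,b,np.linalg.norm(a-b),(a+b)/2)
l,m=P(28,182,185),P(80,295,185);print('seat left edge',l,m)
e=P(140,512,195);print('bar left edge dir',np.degrees(np.arctan2(*(e-a)[::-1])),e)
e2=P(165,512,195);print('right',np.degrees(np.arctan2(*(e2-b)[::-1])),e2)
q=P(115,295,185),P(68,155,185);print('seat right',q,np.degrees(np.arctan2(*(q[0]-q[1])[::-1])))
c,d=P(265,273,8),P(478,236,8);g=P(540,432,0);print('plate',c,d,np.linalg.norm(c-d),np.degrees(np.arctan2(*(d-c)[::-1])))
y=(d-c)/np.linalg.norm(d-c);x=np.array([y[1],-y[0]]);ctr=(c+d)/2+55*x;print('ctr',ctr)
print('axis from bar end',(a+b)/2+109*x)
E
```

```text
bar end [507.282 -36.203] [502.713 -22.323] 14.612784146274857 [504.997 -29.263]
seat left edge [469.831 -41.351] [503.893 -34.136]
bar left edge dir 8.397583101302116 [569.625 -26.999]
right 2.9934979829225408 [569.664 -18.821]
seat right (array([504.349, -23.029]), array([463.017, -26.833])) 5.257423095314872
plate [562.575 -74.11 ] [549.693  31.324] 106.21793504047938 96.96590872398157
ctr [610.728 -14.722]
axis from bar end [613.192 -16.043]
```

```bash
python3 - <<'E'
from h import *
import pickle
s=pickle.load(open('w1.pkl','rb'))
for x,y,z in[(590,295,70),(540,325,70),(637,340,80),(740,310,0),(778,180,60),(782,70,80)]:print((x,y),plane('wrist',(x*.64,y*.64),z,s)[:2])
t=status.sense();print(t['ee_pos'],t['grip_width'])
plan([439.5,336.5,170],np.radians(143.2),5)
E
```

```text
(590, 295) [508.489 283.864]
(540, 325) [530.2   247.446]
(637, 340) [541.601 318.18 ]
(740, 310) [550.292 450.226]
(778, 180) [428.519 427.603]
(782, 70) [352.617 408.244]
[487.219 155.825 290.037] 84.8878368811039
[np.float64(1.16), np.float64(3.55), np.float64(2.4)] 6.7
[np.float64(1.57), np.float64(3.39), np.float64(2.4)] 6.7
[np.float64(1.95), np.float64(3.19), np.float64(2.4)] 6.7
[np.float64(2.31), np.float64(2.94), np.float64(2.4)] 6.7
[np.float64(2.64), np.float64(2.65), np.float64(2.4)] 6.7
```

Call:
{"method": "send_rows", "body": {
  "commands": [
    {"xyz":[1.2,3.5,2.4],"angular":[0,0,6.7],"grip":1},
    {"xyz":[1.6,3.4,2.4],"angular":[0,0,6.7],"grip":1},
    {"xyz":[2.0,3.2,2.4],"angular":[0,0,6.7],"grip":1},
    {"xyz":[2.3,2.9,2.4],"angular":[0,0,6.7],"grip":1},
    {"xyz":[2.6,2.7,2.4],"angular":[0,0,6.7],"grip":1}
  ]
}}

```text
clock: 6.8
ee_pos: [438.9, 337.1, 169.2]
ee_rot: [[-0.797, 0.604, 0.0], [0.604, 0.797, -0.0], [-0.001, -0.0, -1.0]]
force: [1.2, 0.3, -0.1]
grip_width: 85.3
gripper_force: 0.0
```

Call:
{"method": "send_rows", "body": {
  "commands": [
    {"xyz":[0,0,0],"angular":[0,0,0],"grip":1},
    {"xyz":[0,0,0],"angular":[0,0,0],"grip":1},
    {"xyz":[0,0,0],"angular":[0,0,0],"grip":1}
  ]
}}

```text
clock: 7.1
ee_pos: [439.8, 335.8, 171.0]
ee_rot: [[-0.801, 0.599, 0.001], [0.599, 0.801, -0.0], [-0.001, 0.001, -1.0]]
force: [-0.3, -0.6, 0.9]
grip_width: 85.0
gripper_force: 0.0
```

```bash
python3 - <<'E'
from h import *
import pickle
s=status.sense();w=camera('wrist');pickle.dump(s,open('w3.pkl','wb'))
print(s['clock'],s['ee_pos'],np.degrees(np.arctan2(s['ee_rot'][1,0],s['ee_rot'][0,0])))
cv2.imwrite('pics/w3.png',cv2.resize(w[:,:,::-1],(800,600),interpolation=cv2.INTER_CUBIC))
E
```

```text
7.1 [439.832 335.849 171.046] 143.19415230589968
```

View pics/w3.png

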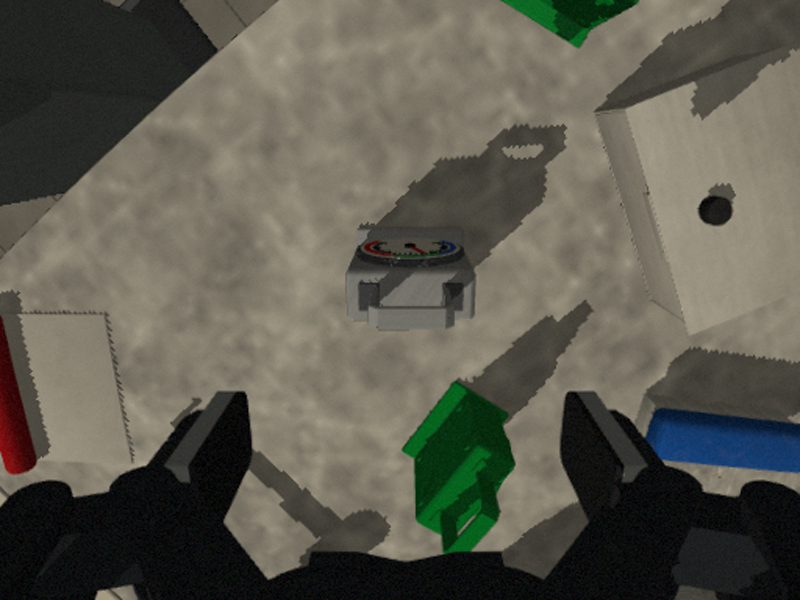

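The view shows the thermometer centred, with the bail strip at about (370,308), (453,306), (451,326) and (371,328). The green one is clear, about 100 mm behind it.

```bash
python3 - <<'E'
from h import *
import pickle
s=pickle.load(open('w3.pkl','rb'))
P=lambda x,y,z:plane('wrist',(x*.64-.2,y*.64-.2),z,s)[:2]
b=[P(370,308,101),P(454,306,101),P(452,326,101),P(370,329,101)];print(np.mean(b,0),[np.linalg.norm(b[i+1]-b[i]) for i in range(3)])
h=[P(347,319,68),P(472,318,68)];print(h,np.linalg.norm(h[0]-h[1]),np.degrees(np.arctan2(*(h[1]-h[0])[::-1])))
print((s['ee_rot'].T[:2,:2]@(np.mean(b,0)-s['ee_pos'][:2])))
E
```

```text
[439.385 338.339] [np.float64(34.88554025077044), np.float64(8.838022670904763), np.float64(34.479613311690805)]
[array([430.688, 306.427]), array([466.523, 355.042])] 60.39572109950348 53.60604028011886
[1.849 1.726]
```

Call:
{"method": "send_rows", "body": {
  "commands": [
    {"xyz":[0.15,0.15,2.5],"angular":[0,0,0],"grip":1},
    {"xyz":[0,0,3],"angular":[0,0,0],"grip":1},
    {"xyz":[0,0,3],"angular":[0,0,0],"grip":1},
    {"xyz":[0,0,2.6],"angular":[0,0,0],"grip":1},
    {"xyz":[0,0,1.8],"angular":[0,0,0],"grip":1}
  ]
}}

```text
clock: 7.65
ee_pos: [439.0, 337.7, 40.3]
ee_rot: [[-0.8, 0.6, -0.0], [0.6, 0.8, -0.0], [-0.0, -0.0, -1.0]]
force: [-0.4, 0.4, -0.5]
grip_width: 85.2
gripper_force: 0.0
```

Call:
{"method": "send_rows", "body": {
  "commands": [
    {"xyz":[0,0,0],"angular":[0,0,0],"grip":1},
    {"xyz":[0,0,0],"angular":[0,0,0],"grip":0.4},
    {"xyz":[0,0,0],"angular":[0,0,0],"grip":0.2},
    {"xyz":[0,0,0],"angular":[0,0,0],"grip":0.2}
  ],
  "squeeze": 40
}}

```text
clock: 8.05
ee_pos: [439.9, 339.3, 43.4]
ee_rot: [[-0.801, 0.599, 0.003], [0.599, 0.801, 0.001], [-0.002, 0.002, -1.0]]
force: [-0.5, -1.9, 8.0]
grip_width: 61.4
gripper_force: 45.3
```

Call:
{"method": "send_rows", "body": {
  "commands": [
    {"xyz":[0,0,0],"angular":[0,0,0],"grip":0},
    {"xyz":[0,0,0],"angular":[0,0,0],"grip":0},
    {"xyz":[0,0,-1],"angular":[0,0,0],"grip":0},
    {"xyz":[0,0,-1],"angular":[0,0,0],"grip":0},
    {"xyz":[0,0,-1],"angular":[0,0,0],"grip":0}
  ],
  "squeeze": 50
}}

```text
clock: 8.55
ee_pos: [438.6, 339.2, 72.5]
ee_rot: [[-0.801, 0.599, 0.0], [0.599, 0.801, 0.0], [-0.0, 0.001, -1.0]]
force: [0.8, -0.1, -1.8]
grip_width: 61.2
gripper_force: 55.5
```

```bash
python3 - <<'E'
from h import *
s=status.sense();w=camera('wrist');b=camera('side')
print(s['clock'],s['ee_pos'],np.degrees(np.arctan2(s['ee_rot'][1,0],s['ee_rot'][0,0])),s['force'],s['grip_width'])
t=np.hstack([cv2.resize(w[150:375,172:347,::-1],(467,600)),cv2.resize(b[210:290,245:290+0,::-1],(333,592))[:592]][:1]+[cv2.resize(b[210:310,245:300,::-1],(330,600),interpolation=cv2.INTER_CUBIC)])
cv2.imwrite('pics/g1.png',t)
E
```

```text
8.55 [438.612 339.244  72.529] 143.21899503319716 [ 0.815 -0.112 -1.818] 61.21728181407636
```

View pics/g1.png

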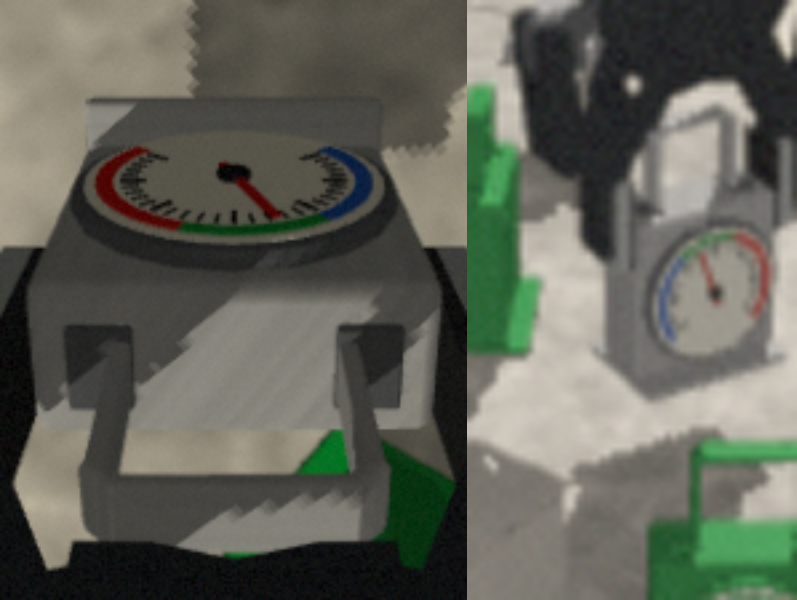

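Held securely and still upright, dial clear. I carry it to the pre-insertion pose.

```bash
python3 - <<'E'
from h import *
plan([430,325,160],np.radians(143.2),3);print()
plan([418.5,-40,160],np.radians(187.2),12,[430,325,160],np.radians(143.2))
E
```

```text
[np.float64(-0.04), np.float64(-0.58), np.float64(-2.88)] 0.01
[np.float64(-0.04), np.float64(-0.58), np.float64(-2.88)] 0.01
[np.float64(-0.04), np.float64(-0.58), np.float64(-2.88)] 0.01

[np.float64(-1.75), np.float64(-2.49), np.float64(0.0)] -3.67
[np.float64(-1.58), np.float64(-2.6), np.float64(0.0)] -3.67
[np.float64(-1.41), np.float64(-2.7), np.float64(0.0)] -3.67
[np.float64(-1.24), np.float64(-2.78), np.float64(0.0)] -3.67
[np.float64(-1.06), np.float64(-2.85), np.float64(0.0)] -3.67
[np.float64(-0.87), np.float64(-2.92), np.float64(0.0)] -3.67
[np.float64(-0.68), np.float64(-2.97), np.float64(0.0)] -3.67
[np.float64(-0.49), np.float64(-3.0), np.float64(0.0)] -3.67
[np.float64(-0.3), np.float64(-3.03), np.float64(0.0)] -3.67
[np.float64(-0.11), np.float64(-3.04), np.float64(0.0)] -3.67
[np.float64(0.09), np.float64(-3.04), np.float64(0.0)] -3.67
[np.float64(0.28), np.float64(-3.03), np.float64(0.0)] -3.67
```

Call:
{"method": "send_rows", "body": {
  "commands": [
    {"xyz":[0,0,-2.9],"angular":[0,0,0],"grip":0},
    {"xyz":[0,-0.8,-2.9],"angular":[0,0,0],"grip":0},
    {"xyz":[0,-0.9,-2.9],"angular":[0,0,0],"grip":0},
    {"xyz":[-1.7,-2.5,0],"angular":[0,0,-3.7],"grip":0},
    {"xyz":[-1.6,-2.6,0],"angular":[0,0,-3.7],"grip":0}
  ]
}}

```text
clock: 9.15
ee_pos: [426.4, 264.6, 159.3]
ee_rot: [[-0.873, 0.487, 0.002], [0.487, 0.873, 0.0], [-0.001, 0.001, -1.0]]
force: [-0.0, -1.2, -2.5]
grip_width: 61.4
gripper_force: 55.7
```

Call:
{"method": "send_rows", "body": {
  "commands": [
    {"xyz":[-1.4,-2.7,0],"angular":[0,0,-3.7],"grip":0},
    {"xyz":[-1.2,-2.8,0],"angular":[0,0,-3.7],"grip":0},
    {"xyz":[-1.1,-2.9,0],"angular":[0,0,-3.7],"grip":0},
    {"xyz":[-0.9,-2.9,0],"angular":[0,0,-3.7],"grip":0},
    {"xyz":[-0.7,-3.0,0],"angular":[0,0,-3.7],"grip":0}
  ]
}}

```text
clock: 9.65
ee_pos: [421.6, 110.7, 158.2]
ee_rot: [[-0.983, 0.186, 0.0], [0.186, 0.983, -0.0], [-0.0, 0.0, -1.0]]
force: [1.2, -0.2, -2.5]
grip_width: 61.0
gripper_force: 55.7
```

Call:
{"method": "send_rows", "body": {
  "commands": [
    {"xyz":[-0.5,-3.0,0],"angular":[0,0,-3.7],"grip":0},
    {"xyz":[-0.3,-3.0,0],"angular":[0,0,-3.7],"grip":0},
    {"xyz":[0.2,-3.0,0],"angular":[0,0,-3.7],"grip":0},
    {"xyz":[0.3,-2.6,0],"angular":[0,0,-3.6],"grip":0},
    {"xyz":[0.3,-2.2,0],"angular":[0,0,-3.5],"grip":0}
  ]
}}

```text
clock: 10.15
ee_pos: [411.6, -28.0, 158.3]
ee_rot: [[-0.992, -0.129, 0.0], [-0.129, 0.992, -0.0], [-0.0, -0.0, -1.0]]
force: [0.3, 1.1, -2.0]
grip_width: 60.9
gripper_force: 55.6
```

```bash
python3 - <<'E'
from h import *
s=status.sense();print(s['clock'],s['ee_pos'],np.degrees(np.arctan2(s['ee_rot'][1,0],s['ee_rot'][0,0])),s['force'],s['grip_width'])
plan([418.5,-40,148],np.radians(187.2),2)
E
```

```text
10.15 [411.638 -28.037 158.266] -172.57348463883977 [ 0.315  1.125 -1.977] 60.94460242373752
[np.float64(-0.26), np.float64(-0.64), np.float64(0.51)] 0.11
[np.float64(-0.26), np.float64(-0.64), np.float64(0.51)] 0.11
```

Call:
{"method": "send_rows", "body": {
  "commands": [
    {"xyz":[-0.3,-0.6,0.5],"angular":[0,0,0],"grip":0},
    {"xyz":[-0.3,-0.6,0.5],"angular":[0,0,0],"grip":0},
    {"xyz":[0,0,0],"angular":[0,0,0],"grip":0},
    {"xyz":[0,0,0],"angular":[0,0,0],"grip":0}
  ]
}}

```text
clock: 10.55
ee_pos: [419.3, -37.1, 147.9]
ee_rot: [[-0.992, -0.127, -0.001], [-0.127, 0.992, 0.0], [0.001, 0.001, -1.0]]
force: [0.1, 0.2, -1.9]
grip_width: 61.3
gripper_force: 55.7
```

```bash
python3 - <<'E'
from h import *
import pickle
s=status.sense();w=camera('wrist');a=camera('scene');b=camera('side')
pickle.dump(s,open('w4.pkl','wb'))
print(s['clock'],s['ee_pos'],np.degrees(np.arctan2(s['ee_rot'][1,0],s['ee_rot'][0,0])),s['force'])
g=lambda n,p:cv2.projectPoints(np.array([p],float),cv2.Rodrigues(camera_params(n)['orientation'].T)[0],-camera_params(n)['orientation'].T@camera_params(n)['eye'],camera_params(n)['mtx'],camera_params(n)['distortion'])[0].ravel()
tiles=[cv2.resize(w[150:375,172:347,::-1],(400,514))]
for n,i in(('scene',a),('side',b)):
    u=g(n,[440,-35,190]).astype(int);print(n,u);x,y=u[0]-40,u[1]-26
    tiles.append(cv2.resize(i[y:y+52,x:x+80,::-1],(400,257),interpolation=cv2.INTER_CUBIC))
cv2.imwrite('pics/p1.png',np.hstack([tiles[0],np.vstack(tiles[1:])]))
E
```

```text
10.55 [419.316 -37.109 147.911] -172.6762867614724 [ 0.067  0.166 -1.936]
scene [358 178]
side [328 161]
```

View pics/p1.png

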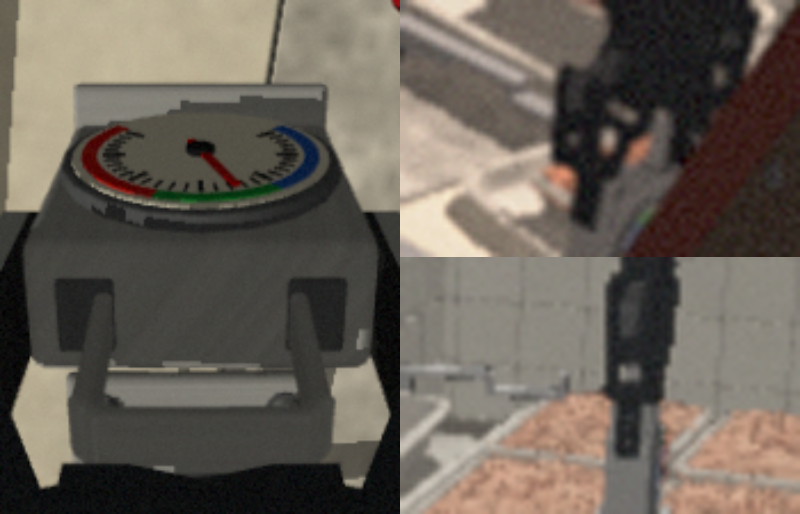

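The side tile shows the bail's gap level with the arm's lip and bar, so the height is right. I shift 2.7 mm sideways and then insert slowly.

Call:
{"method": "send_rows", "body": {
  "commands": [
    {"xyz":[0,-0.27,0],"angular":[0,0,0],"grip":0},
    {"xyz":[-1,0,0],"angular":[0,0,0],"grip":0},
    {"xyz":[-1,0,0],"angular":[0,0,0],"grip":0},
    {"xyz":[-1,0,0],"angular":[0,0,0],"grip":0}
  ]
}}

```text
clock: 11.1
ee_pos: [450.0, -36.7, 148.4]
ee_rot: [[-0.992, -0.127, 0.0], [-0.127, 0.992, -0.0], [-0.0, -0.0, -1.0]]
force: [0.3, -0.7, -1.8]
grip_width: 60.7
gripper_force: 55.7
```

Call:
{"method": "send_rows", "body": {
  "commands": [
    {"xyz":[-1,0,0],"angular":[0,0,0],"grip":0},
    {"xyz":[-0.8,0,0],"angular":[0,0,0],"grip":0},
    {"xyz":[0,0,0],"angular":[0,0,0],"grip":0}
  ]
}}

```text
clock: 11.4
ee_pos: [467.9, -34.4, 148.2]
ee_rot: [[-0.992, -0.128, 0.0], [-0.128, 0.992, -0.0], [-0.0, -0.0, -1.0]]
force: [0.3, -0.3, -1.8]
grip_width: 60.8
gripper_force: 55.7
```

Call:
{"method": "send_rows", "body": {
  "commands": [
    {"xyz":[-0.9,0,0],"angular":[0,0,0],"grip":0},
    {"xyz":[-0.9,0,0],"angular":[0,0,0],"grip":0},
    {"xyz":[0,0,0],"angular":[0,0,0],"grip":0},
    {"xyz":[0,0,0],"angular":[0,0,0],"grip":0}
  ]
}}

```text
clock: 11.8
ee_pos: [485.2, -32.1, 148.2]
ee_rot: [[-0.992, -0.128, -0.0], [-0.128, 0.992, 0.0], [0.0, 0.0, -1.0]]
force: [0.0, 0.2, -2.0]
grip_width: 60.6
gripper_force: 55.7
```

Call:
{"method": "send_rows", "body": {
  "commands": [
    {"xyz":[0,0,0.7],"angular":[0,0,0],"grip":0},
    {"xyz":[0,0,0.7],"angular":[0,0,0],"grip":0},
    {"xyz":[0,0,0],"angular":[0,0,0],"grip":0}
  ]
}}

```text
clock: 12.1
ee_pos: [484.3, -31.9, 132.7]
ee_rot: [[-0.992, -0.127, -0.002], [-0.127, 0.992, 0.001], [0.002, 0.001, -1.0]]
force: [0.1, 0.9, -1.2]
grip_width: 61.1
gripper_force: 55.7
```

Call:
{"method": "send_rows", "body": {
  "commands": [
    {"xyz":[0,0,0.2],"angular":[0,0,0],"grip":0},
    {"xyz":[0,0,0],"angular":[0,0,0],"grip":0}
  ]
}}

```text
clock: 12.3
ee_pos: [485.1, -32.2, 132.1]
ee_rot: [[-0.992, -0.127, -0.0], [-0.127, 0.992, -0.0], [0.0, 0.0, -1.0]]
force: [-0.5, -1.2, -2.1]
grip_width: 60.8
gripper_force: 55.7
```

Call:
{"method": "send_rows", "body": {
  "commands": [
    {"xyz":[0,0,0.1],"angular":[0,0,0],"grip":0},
    {"xyz":[0,0,0],"angular":[0,0,0],"grip":0}
  ]
}}

```text
clock: 12.5
ee_pos: [485.3, -32.2, 131.3]
ee_rot: [[-0.992, -0.127, 0.0], [-0.127, 0.992, -0.0], [-0.0, -0.0, -1.0]]
force: [-0.3, -0.5, -1.2]
grip_width: 61.2
gripper_force: 55.7
```

Call:
{"method": "send_rows", "body": {
  "commands": [
    {"xyz":[0,0,0.1],"angular":[0,0,0],"grip":0},
    {"xyz":[0,0,0],"angular":[0,0,0],"grip":0}
  ]
}}

```text
clock: 12.7
ee_pos: [485.4, -32.2, 130.5]
ee_rot: [[-0.992, -0.127, 0.0], [-0.127, 0.992, -0.0], [-0.0, -0.0, -1.0]]
force: [-0.2, -0.2, -1.4]
grip_width: 61.4
gripper_force: 55.8
```

Call:
{"method": "send_rows", "body": {
  "commands": [
    {"xyz":[0,0,0.1],"angular":[0,0,0],"grip":0},
    {"xyz":[0,0,0],"angular":[0,0,0],"grip":0}
  ]
}}

```text
clock: 12.9
ee_pos: [485.6, -32.3, 130.3]
ee_rot: [[-0.992, -0.127, 0.001], [-0.127, 0.992, -0.001], [-0.001, -0.001, -1.0]]
force: [-2.7, 0.9, 7.0]
grip_width: 61.1
gripper_force: 56.7
```

Call:
{"method": "send_rows", "body": {
  "commands": [
    {"xyz":[0,0,0.1],"angular":[0,0,0],"grip":0},
    {"xyz":[0,0,0],"angular":[0,0,0],"grip":0}
  ]
}}

```text
clock: 13.1
ee_pos: [485.7, -32.3, 130.2]
ee_rot: [[-0.992, -0.127, 0.002], [-0.127, 0.992, -0.001], [-0.002, -0.001, -1.0]]
force: [-4.5, 2.9, 13.0]
grip_width: 60.8
gripper_force: 57.5
```

Seated: contact at the expected height. I ease off and release gently.

Call:
{"method": "send_rows", "body": {
  "commands": [
    {"xyz":[0,0,-0.15],"angular":[0,0,0],"grip":0},
    {"xyz":[0,0,0],"angular":[0,0,0],"grip":0.5},
    {"xyz":[0,0,0],"angular":[0,0,0],"grip":0.6},
    {"xyz":[0,0,0],"angular":[0,0,0],"grip":0.8},
    {"xyz":[0,0,0],"angular":[0,0,0],"grip":1}
  ],
  "squeeze": 20
}}

```text
clock: 13.6
ee_pos: [485.2, -32.2, 129.6]
ee_rot: [[-0.992, -0.127, -0.0], [-0.127, 0.992, -0.0], [0.0, 0.0, -1.0]]
force: [-0.3, 0.1, 0.1]
grip_width: 85.5
gripper_force: 0.0
```

```bash
python3 - <<'E'
from h import *
s=status.sense();w=camera('wrist');b=camera('side')
print(s['clock'],s['ee_pos'],s['force'],s['grip_width'])
x,y=265,130
cv2.imwrite('pics/r1.png',np.hstack([cv2.resize(w[120:384,130:390,::-1],(400,406)),cv2.resize(b[y:y+81,x:x+80,::-1],(400,406),interpolation=cv2.INTER_CUBIC)]))
E
```

```text
13.6 [485.173 -32.164 129.593] [-0.251  0.073  0.148] 85.50295719715128
```

View pics/r1.png

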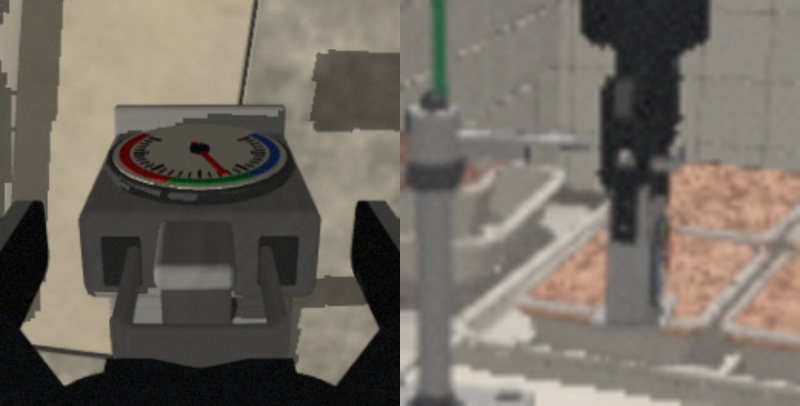

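It hangs in the seat, with the lip visible in front of the bail strip and the fingers clear of both sides. I retreat straight up.

Call:
{"method": "send_rows", "body": {
  "commands": [
    {"xyz":[0,0,-1],"angular":[0,0,0],"grip":1},
    {"xyz":[0,0,-1.5],"angular":[0,0,0],"grip":1},
    {"xyz":[0,0,-2.5],"angular":[0,0,0],"grip":1},
    {"xyz":[0,0,-3],"angular":[0,0,0],"grip":1},
    {"xyz":[0,0,-3],"angular":[0,0,0],"grip":1}
  ]
}}

```text
clock: 14.2
ee_pos: [485.3, -32.2, 242.3]
ee_rot: [[-0.992, -0.127, 0.001], [-0.127, 0.992, -0.0], [-0.001, -0.001, -1.0]]
force: [1.3, -0.1, -0.2]
grip_width: 85.3
gripper_force: 0.0
```

Call:
{"method": "send_rows", "body": {
  "commands": [
    {"xyz":[0,0,-3],"angular":[0,0,0],"grip":1},
    {"xyz":[0.5,0,-2],"angular":[0,0,0],"grip":1},
    {"xyz":[2,0,0],"angular":[0,0,0],"grip":1},
    {"xyz":[3,0,0],"angular":[0,0,0],"grip":1},
    {"xyz":[0,0,0],"angular":[0,0,0],"grip":1}
  ]
}}

```text
clock: 14.7
ee_pos: [429.0, -39.2, 292.0]
ee_rot: [[-0.992, -0.127, 0.002], [-0.127, 0.992, -0.001], [-0.002, -0.001, -1.0]]
force: [0.6, 0.1, 0.5]
grip_width: 85.5
gripper_force: 0.0
```

Call:
{"method": "send_rows", "body": {
  "commands": [
    {"xyz":[0,0,0],"angular":[0,0,0],"grip":1},
    {"xyz":[0,0,0],"angular":[0,0,0],"grip":1},
    {"xyz":[0,0,0],"angular":[0,0,0],"grip":1},
    {"xyz":[0,0,0],"angular":[0,0,0],"grip":1},
    {"xyz":[0,0,0],"angular":[0,0,0],"grip":1}
  ]
}}

```text
clock: 15.2
ee_pos: [430.8, -39.1, 289.6]
ee_rot: [[-0.992, -0.128, -0.0], [-0.128, 0.992, 0.0], [0.0, 0.0, -1.0]]
force: [-0.6, 0.2, -0.1]
grip_width: 85.4
gripper_force: 0.0
```

```bash
python3 - <<'E'
from h import *
s=status.sense();w=camera('wrist');b=camera('side')
print(s['clock'],s['ee_pos'],s['force'])
cv2.imwrite('pics/f1.png',np.hstack([cv2.resize(w[:,:,::-1],(400,400)),cv2.resize(b[120:220,255:355,::-1],(400,400),interpolation=cv2.INTER_CUBIC)]))
E
```

```text
15.2 [430.845 -39.076 289.625] [-0.558  0.213 -0.058]
```

View pics/f1.png

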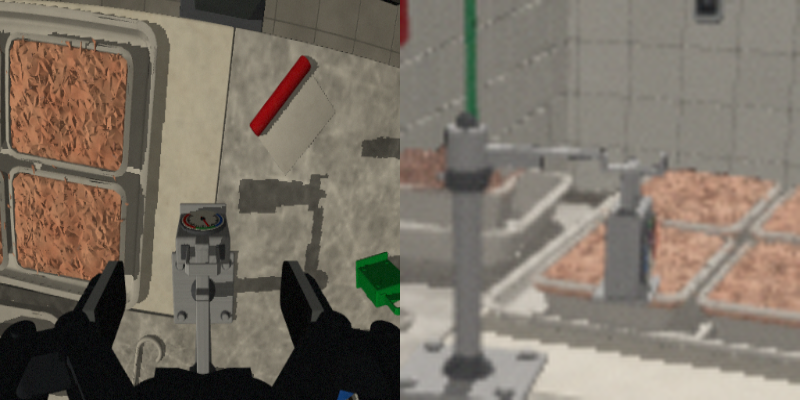

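The thermometer hangs in the seat at side tile (628,165), dial outward, with the robot clear of it. The arm is at its stop.

```bash
python3 -c "
from station import workorder
print(workorder.finish_job())"
```

```text
the job is handed in; nothing more can be done
None
```

I swung the hook arm out to its stop, hung the steel thermometer by its bail in the hook's seat with the dial facing outward, and handed the job in at about 15 s with the robot clear; no verdict was returned.

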